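# Turn the cork tray round in its sleeve

### The arm

A 6-joint arm with a two-finger parallel gripper is mounted at the origin on a cart in front of the work surface, level with it; the furniture and walls round the work are solid. World frame = base frame: x ahead of the robot, y to its left, z up, the work surface at z = 0. Lengths are in m, angles in rad, forces in N, time in s.
With the tool pointing down it reaches from about 0.3 to 0.75 m from the base axis. Payload 8.5 kg.
Tool frame: the origin (TCP) lies on the centre line of the jaws, within the pads' length; the fingertips stand tip_extent ahead of it and the grasp point (between the pads) lies 5 mm behind it (tip_extent is the distance from the TCP to the fingertips, in m); z points along the fingers, y is the line along which they close (so a half turn about z gives the same grasp; the last joint's range is limited). The gripper opens to 85 mm and grips with 20 to 120 N. Pads are 22 mm wide; open, the fingers measure 114 mm over their backs; the gripper's body (76 mm by 85 mm) begins 54 mm behind the grasp point. The pads swing forward as they close: fully open they stand 13 mm farther back than shut.
Start: joints at [-1.484, 0.381, 1.297, -0, 1.464, -0.215], TCP at [0.163, -0.525, 0.245] pointing down, gripper open.
Joint ranges: [-3.11, 3.11], [-0.89, 2.33], [0.22, 2.48], [-1.42, 4.56], [0.17, 2.85], [-2.88, 2.88]. Speed limits (rad/s): [2.39, 2.39, 3.14, 3.14, 3.14, 3.14].

### API

Orientations are given as a unit quaternion [w, x, y, z].
In Python, from cell import * gives the robot as it stands.
- The arm moves only by the shell command python3 -m jog 'ROWS' [OPENING]. ROWS is JSON, a list of rows, each an object of numbers: "x", "y", "z": the shift along the tool's x, y, z in m; "spin": the turn about the tool's z in rad. In form: [{"x": .., "y": .., "z": .., "spin": ..}, ...]. A call has 1 to 10 rows; each row is the pose to reach, as a shift and turn from the pose commanded when the call began, along the tool's axes at that moment; what a row does not reach only later rows make up. A row lasts 1/8 s, in which the tool goes at most 62.5 mm and 10.7 degrees, less where a joint would pass 70% of its speed; a pose out of reach is approached as far as the arm can. A call with a gripper value outside its range is refused whole. OPENING is the opening in per cent of the stroke, from 0 (shut) to 100 (fully open), set as the call begins (- or left out, the last holds). The fingers move at their own pace and stop on an object; the grip force is fixed at half the most. Time passes only in rows, so rows that repeat a pose let the fingers close. It gives the time, the measured TCP pose, the force, the opening and the grip force at its end, in the units of the state.
- sense(): the state, without advancing time (a new reading comes with each control period).
- get_image(name): name is "scene" or "top" or "wrist"; returns (picture, depth): 480x640x3 uint8, red, green, blue; 480x640 float32, m along the optical axis (not along the pixel's ray), 0 where there is no reading.
- camera_params(name): a dict with "camera_matrix" (3x3 intrinsics, pixels), "xyz" and "rotation" of the camera in the world; the wrist camera has in their place "mount" (4x4, takes a point from camera to tool coordinates, whose origin is the TCP and whose axes are the flange's). Camera axes: x right, y up, looking along -z (the intrinsics and any distortion apply to the point x, -y, -z); pixel columns grow to the right and rows downward; lengths in m; the calibration is good to about 2 mm. The wrist camera is an equidistant fisheye: a pixel r from the principal point sees the ray r / f radians off the axis. A picture is of the moment at which its call begins: read the wrist's pose just before it. camera_params takes no time and is no camera call.
- close_job(): hands the job in; it is judged then, once.
Trained networks look in the newest picture that a camera, given by its name, has taken for a name from the list of things; names that differ only in an ending like _2 or _b are one class to them, and where a whole thing is asked for, a point or a joint stands for the part that bears it (a point fixed in the world has none). Each returns a list of dicts, best first, with "conf" (0 to 1); they miss things now and then, are a little off and sometimes report something else, mostly with a low value. They report only what shows in the picture. A call takes as long as a camera call. They do not tell look-alikes from the thing itself.
- find_in(camera, target): "location" ([row, column] in pixels, amid what is visible of it).
- trace(camera, target): "region" (480x640 bool, what is visible of it) and "location" ([row, column] in pixels, amid what is visible of it).
The state is a dict: "t": time; "joints": joint angles; "qvel": joint speeds; "joint_torque": joint torques, N m; "tool_pos": TCP position; "tcp_rot": TCP orientation; "ft_force": force on the tool from outside, world axes, zero at the start; "wrist_torque": the same for the moment, N m; "finger_gap": finger opening in m; "gripper_force": force on a finger pad.
Only numpy, scipy, OpenCV 4.12 (cv2) and the standard library are available. Lean on these libraries where they do the work, as an engineer would, in place of code of your own. Each camera call takes 0.05 s, during which the arm holds its last target. There are 200 camera calls.

### The job

The tray of the cork box was put away the wrong way round, so its empty half shows at the mouth of the wooden sleeve. Draw the tray out, turn it end for end and slide it back into the sleeve, corks now showing at the mouth, until it is fully home against the back of the sleeve. Leave the other things on the counter where they are.

Things in the scene. Friction and masses are not known exactly. Their poses are not given: they have to be found in the camera images.
- sleeve: Dark wooden sleeve, fixed to the counter: side walls, roof, back wall, no floor (the tray slides on the counter). Origin on the counter, z = 0; x runs from the mouth, which faces the robot within 0.5 rad, to the back. Inside: from the mouth at x = -45 mm to the back wall at x = +45 mm, 68 mm wide, 40 mm high. Outside 80 mm wide, 45 mm high, back face at x = +51 mm.
- sleeve_mouth (a point): Middle of the sleeve's mouth, on the counter, 45 mm before the sleeve's origin; axes as the sleeve's. From here two guide cheeks, 42 mm high, flare outwards to 14 mm before the mouth, where they are 82 mm apart inside and 93 mm over all.
- tray_center (a point): Centre, 18 mm up, of the loose pale wooden tray, 164 mm long (x, to its cork half) x 62 wide x 36 high, 0.18 to 0.35 kg, open on top. End walls 8 mm, long walls 4, middle wall 6, floor 5 thick. At the start it lies in the sleeve, x as the sleeve's x, its cork end 0 to 20 mm off the back wall, so 74 to 94 mm stick out of the mouth. Home: centre at x = -37 mm of the sleeve, 74 mm stick out.
- cork_half (a point): Middle of the cork compartment, 38.5 mm from the tray's centre towards its +x end, level with the rim (36 mm up). Six corks, 23 mm across, stand wedged in it (they do not come out), their tops 5 mm below the rim.
- empty_half (a point): Middle of the empty compartment (71 x 54 mm, 31 deep), 38.5 mm from the tray's centre towards its -x end, level with the rim (36 mm up). At the start its outer end stands open in front of the sleeve and closed fingers can reach down into it and drag the tray by its end wall.
- tealight_mid (a point): Bystander, loose: small tealight candle in a metal cup, 38 across, 17 high; stands left of the box (mm). The point is its centre, half-way up.
- coasters_mid (a point): Bystander, loose: stack of round coasters, 96 across, 13 high; lies right of the box (mm). The point is its centre, half-way up.
- opener_mid (a point): Bystander, loose: bottle opener with a black handle, 174 x 41 x 20; lies to the left of the tray, nearer the robot (mm). The point is its centre, half-way up.
- jigger_mid (a point): Bystander, loose: waisted metal jigger, 43 across, 73 high; behind the sleeve (mm). The point is its centre, half-way up.
- tumbler_mid (a point): Bystander, loose: clear glass tumbler, 78 across, 92 high; behind the sleeve (mm). The point is its centre, half-way up.
Not all that is in view belongs to the job. Of the things that look like the part that bears tray_center, take the one that is farthest to the robot's left at the start. Leave any pink look-alike of the sleeve alone.

How it is judged:
On the way, in this order (a step that is already met when the one before it is completed fails the run):
1. the tray is drawn out of the sleeve (its centre more than 105 mm before the sleeve's origin) (x of tray_center in the frame of sleeve below -0.105 m), for 0.1 s.
2. the tray is turned end for end outside the sleeve, empty half towards it (x of sleeve in the frame of tray_center below -0.08 m), for 0.1 s.
At the end, for the whole second after the job is handed in: The tray is in the sleeve the other way round: cork half outwards, empty half inside, lying level and in line, its inner end within 7 mm of the sleeve's back wall (x of cork_half in the frame of sleeve below -0.06 m and x of empty_half in the frame of sleeve above -0.0055 m and x of tray_center in the frame of sleeve above -0.044 m and y of tray_center in the frame of sleeve between -0.005 and 0.005 m and angle between tray_center's own z axis and vertical below 0.06 rad and angle between the x axis of tray_center and the x axis of sleeve, either way round below 0.1 rad); the robot touches nothing.
It fails at once if the tealight moved more than 30 mm (distance of tealight_mid from where it was at the start of the episode above 0.03 m).
It fails at once if the coasters moved more than 30 mm (distance of coasters_mid from where it was at the start of the episode above 0.03 m).
It fails at once if the opener moved more than 30 mm (distance of opener_mid from where it was at the start of the episode above 0.03 m).
It fails at once if the jigger moved more than 30 mm or knocked over (distance of jigger_mid from where it was at the start of the episode above 0.03 m).
It fails at once if the tumbler moved more than 30 mm or knocked over (distance of tumbler_mid from where it was at the start of the episode above 0.03 m).
It also fails if it takes over 67 s, if anything falls off the work surface, if the arm or the gripper's body presses on something with over 40 N, if the wrist force passes 120 N, or if a joint passes its speed limit or range.

## Working session

There is one attempt and no reset: what is moved stays moved. The work goes in short steps, Python scripts to look and compute and a shell command to move; the robot and the scene stay as the last step left them, time stands still between calls to the robot, and variables do not carry over. Pictures are saved under pics/ and viewed, at most 10 in all, crops included, and the job is handed in when it is done.

```bash
ls; mkdir -p pics; cat > h.py <<'E'
from cell import *
import numpy as np, cv2
from scipy.spatial.transform import Rotation as R
def cloud(name):
    p=camera_params(name); im,d=get_image(name)
    K=np.array(p["camera_matrix"]); v,u=np.mgrid[0:480,0:640]
    x=(u-K[0,2])/K[0,0]*d; y=(v-K[1,2])/K[1,1]*d
    c=np.stack([x,-y,-d],-1)
    rot=np.array(p["rotation"]); rot=rot if rot.shape==(3,3) else R.from_quat(rot,scalar_first=True).as_matrix()
    w=c@rot.T+np.array(p["xyz"]); w[d==0]=np.nan
    return im,w
def save(n,im): cv2.imwrite("pics/"+n,im[...,::-1])
E
python3 - <<'E'
from h import *
print(sense()); print(camera_params("top"),camera_params("wrist"))
im,w=cloud("top"); save("top0.png",im); np.save("w0.npy",w)
for t in ["tray_center","sleeve","empty_half","cork_half","tealight_mid","coasters_mid","opener_mid","jigger_mid","tumbler_mid"]:
    for r in find_in("top",t)[:3]:
        a,b=map(int,r["location"]); print(t,a,b,round(r["conf"],2),np.round(w[a,b],3))
E
```

```text
pics
{'t': 0.0, 'joints': array([-1.48431957e+00,  3.81222286e-01,  1.29827024e+00, -1.99025744e-05,
        1.46361184e+00, -2.15294435e-01]), 'qvel': array([ 1.37160962e-03,  9.80337104e-04, -6.23865857e-05,  1.88729456e-03,
       -3.07000770e-04, -3.65844520e-04]), 'joint_torque': array([ 4.61521176e-04, -4.48461020e+01, -2.31276888e+01, -1.65585288e-04,
        4.68606624e-03,  1.05322215e-05]), 'tool_pos': array([ 0.16343792, -0.52486416,  0.24469446]), 'tcp_rot': array([-7.54924701e-04,  9.88637905e-01,  1.50314744e-01,  3.87772444e-05]), 'ft_force': array([ 0.22025416,  0.39942876, -0.19990269]), 'wrist_torque': array([-0.01816193,  0.02184996,  0.020865  ]), 'gripper_force': 0.0, 'finger_gap': 0.08559355461209125}
{'camera_matrix': array([[543.04899998,   0.        , 322.06329553],
       [  0.        , 543.04899998, 229.90337109],
       [  0.        ,   0.        ,   1.        ]]), 'xyz': array([ 0.39351065, -0.03477681,  1.24063898]), 'rotation': array([ 0.71172694,  0.05874537, -0.05749377, -0.69763043])} {'camera_matrix': array([[371.64829954,   0.        , 319.61275109
[... 570 characters left out ...]
0.44 [ 0.609 -0.118  0.008]
sleeve 189 287 0.77 [0.684 0.05  0.046]
sleeve 140 207 0.57 [0.797 0.239 0.041]
empty_half 227 274 0.76 [0.603 0.08  0.006]
empty_half 256 444 0.74 [ 0.54  -0.305  0.033]
empty_half 228 359 0.68 [ 0.603 -0.115  0.014]
cork_half 224 275 0.88 [0.611 0.079 0.003]
cork_half 254 443 0.67 [ 0.545 -0.303  0.027]
cork_half 189 287 0.56 [0.684 0.05  0.046]
tealight_mid 221 213 0.74 [0.614 0.221 0.01 ]
tealight_mid 227 273 0.57 [0.603 0.083 0.006]
coasters_mid 228 358 0.86 [ 0.603 -0.113  0.017]
opener_mid 263 178 0.85 [0.514 0.294 0.015]
opener_mid 228 273 0.7 [ 0.602  0.083 -0.   ]
jigger_mid 149 324 0.83 [ 0.78  -0.031  0.044]
tumbler_mid 125 271 0.96 [0.847 0.095 0.013]
```

```bash
python3 - <<'E'
import cv2
im=cv2.imread("pics/top0.png"); cv2.imwrite("pics/top0c.png",cv2.resize(im[90:300,150:470],None,fx=2.5,fy=2.5,interpolation=cv2.INTER_CUBIC))
E
```

```text
(no output)
```

View pics/top0c.png

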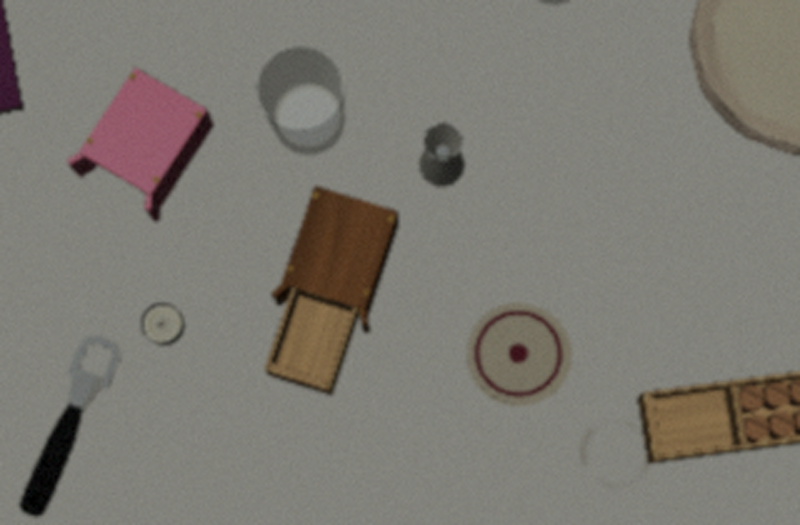

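The crop shows two trays: one in the brown sleeve at full-picture (226,275) and one at the right, (256,444). The one in the sleeve is farthest left (y=+0.08 vs -0.30), so it is the tray meant. The brown sleeve at (189,287) is the right one, and the pink one at (140,207) stays alone.

```bash
cat >> h.py <<'E'
def rect(pts):
    (c,s,a)=cv2.minAreaRect(pts[:,:2].astype(np.float32)*1000)
    b=cv2.boxPoints((c,s,a)); e=[b[1]-b[0],b[2]-b[1]]; L=max(e,key=np.linalg.norm); L=L*np.sign(L[0])
    return np.round(c,1),np.round(s,1),round(float(np.arctan2(L[1],L[0])),4)
E
python3 - <<'E'
from h import *
im=cv2.imread("pics/top0.png")[...,::-1]; w=np.load("w0.npy")
a=trace("top","sleeve")[0]; get=a["region"]; print(a["location"],get.sum())
hsv=cv2.cvtColor(np.ascontiguousarray(im),cv2.COLOR_RGB2HSV)
P=camera_params("top");K=np.array(P["camera_matrix"]);rot=R.from_quat(P["rotation"],scalar_first=True).as_matrix();C=np.array(P["xyz"])
def onplane(m,z):
    v,u=np.nonzero(m); d=np.stack([(u-K[0,2])/K[0,0],-(v-K[1,2])/K[1,1],-np.ones(len(u))],-1)@rot.T
    return C+d*((z-C[2])/d[:,2])[:,None]
win=np.zeros((480,640),np.uint8);win[150:260,245:320]=1
print("z noise",np.nanstd(w[380:400,300:340,2]),np.nanmean(w[380:400,300:340,2]))
m=((hsv[...,1]>110)&(hsv[...,2]<130)).astype(np.uint8)*win
roof=(m>0)&(w[...,2]>0.035)
roof=cv2.morphologyEx(roof.astype(np.uint8),cv2.MORPH_OPEN,np.ones((13,13),np.uint8))
print("roof",rect(onplane(roof,0.045)),roof.sum())
t=((hsv[...,1]>50)).astype(np.uint8)*win
print("all tray+sleeve",t.sum())
reg=trace("top","tray_center")
for r in reg[:2]:
  print(r["location"],r["conf"],rect(onplane(r["region"],0.036)))
s=im.copy(); s[roof>0]=[0,255,0]; s[reg[0]["region"]]=[255,0,0]
# sleeve-frame histogram of sat
save("m0.png",cv2.resize(s[140:270,200:340],None,fx=4,fy=4,interpolation=0))
E
```

```text
[143.8, 210.6] 1838
z noise 0.35804233995393214 0.1655327907865299
roof (array([684. ,  52.8]), array([79. , 93.7]), -0.2891) 1167
all tray+sleeve 2607
[256.6, 441.4] 0.6 (array([ 541.3, -305.2]), array([ 65.1, 170. ]), -1.4257)
[225.2, 275.0] 0.57 (array([600.7,  76.4]), array([64.9, 83. ]), -0.2885)
```

View pics/m0.png

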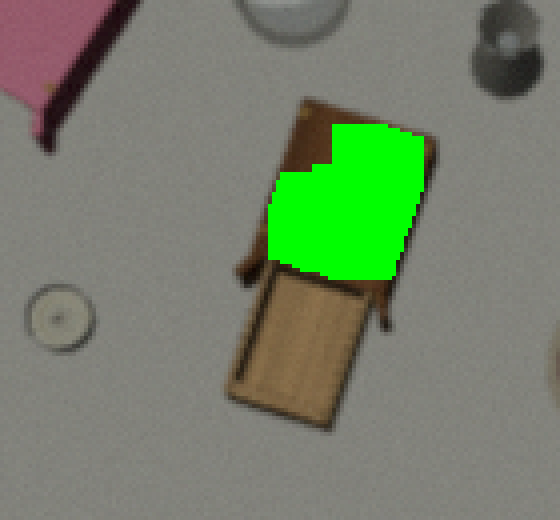

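```bash
cat >> h.py <<'E'
def shift(x,y,z,yaw=None):
    s=sense(); r=R.from_quat(s["tcp_rot"],scalar_first=True).as_matrix(); p=s["tool_pos"]
    ps=np.arctan2(r[1,0],r[0,0]); d=r.T@(np.array([x,y,z])-p)
    print("pos",np.round(p,4),"yaw",round(ps,4),"shift",np.round(d,4),"spin",None if yaw is None else round((ps-yaw+np.pi)%(2*np.pi)-np.pi,4),"t",round(s["t"],2))
def topw(u,v,z):
    P=camera_params("top");K=np.array(P["camera_matrix"]);rot=R.from_quat(P["rotation"],scalar_first=True).as_matrix();C=np.array(P["xyz"])
    d=rot@np.array([(u-K[0,2])/K[0,0],-(v-K[1,2])/K[1,1],-1]); return C+d*(z-C[2])/d[2]
E
python3 - <<'E'
from h import *
a,b=topw(275.75,164.5,.045),topw(309.25,174,.045); c,d=topw(257,239.5,.036),topw(282.5,247.5,.036)
print(a,b,np.linalg.norm(a-b)); print(c,d,np.linalg.norm(c-d))
bm=(a+b)/2; tm=(c+d)/2; v=bm-tm; print(bm,tm,np.hypot(*v[:2]),np.arctan2(v[1],v[0]))
shift(.60,.075,.24,-.289)
E
```

```text
[0.74089963 0.0778242  0.045     ] [0.72011636 0.00101168 0.045     ] 0.07957454312100898
[0.56881574 0.11479271 0.036     ] [0.55188154 0.05705159 0.036     ] 0.06017312200824142
[0.73050799 0.03941794 0.045     ] [0.56034864 0.08592215 0.036     ] 0.1763996851394027 -0.2667831954754616
pos [ 0.1635 -0.5251  0.2453] yaw 0.3018 shift [ 0.5952 -0.4432  0.0053] spin 0.5908 t 0.6
```

```bash
python3 -m jog '[{"x":0.05,"y":-0.037,"z":0.0,"spin":0.06},{"x":0.1,"y":-0.074,"z":0.0,"spin":0.12},{"x":0.15,"y":-0.111,"z":0.0,"spin":0.18},{"x":0.2,"y":-0.148,"z":0.0,"spin":0.24},{"x":0.25,"y":-0.185,"z":0.0,"spin":0.3},{"x":0.3,"y":-0.222,"z":0.0,"spin":0.36},{"x":0.35,"y":-0.259,"z":0.0,"spin":0.42},{"x":0.4,"y":-0.296,"z":0.0,"spin":0.48},{"x":0.45,"y":-0.333,"z":0.0,"spin":0.54},{"x":0.5,"y":-0.37,"z":0.0,"spin":0.59}]'
python3 - <<'E'
from h import *
shift(.59,.075,.24,-.285)
E
```

```text
t: 1.85
tool_pos: [0.5319, -0.0213, 0.2455]
tcp_rot: [0.0, 0.99, -0.144, 0.0]
ft_force: [-0.3, -0.5, 0.1]
finger_gap: 0.0853
gripper_force: 0.0
pos [ 0.5319 -0.0213  0.2455] yaw -0.2898 shift [ 0.0281 -0.1089  0.0055] spin -0.0048 t 1.85
```

```bash
python3 -m jog '[{"x":0.014,"y":-0.054,"z":0.003},{"x":0.028,"y":-0.109,"z":0.005},{"x":0.028,"y":-0.109,"z":0.005},{"x":0.028,"y":-0.109,"z":0.005}]'
cat >> h.py <<'E'
def wristray(s,u,v,z):
    P=camera_params("wrist");K=np.array(P["camera_matrix"]);M=np.array(P["mount"])
    a,b=(u-K[0,2])/K[0,0],(v-K[1,2])/K[1,1]; th=np.hypot(a,b); k=np.sin(th)/max(th,1e-9)
    r=R.from_quat(s["tcp_rot"],scalar_first=True).as_matrix()
    d=r@M[:3,:3]@np.array([a*k,-b*k,-np.cos(th)]); C=s["tool_pos"]+r@M[:3,3]
    return C+d*(z-C[2])/d[2]
E
python3 - <<'E'
from h import *
import pickle
s=sense(); im,d=get_image("wrist"); pickle.dump(s,open("s1.pkl","wb")); save("w1.png",im); print(s["tool_pos"])
E
```

```text
[ 0.5319291  -0.02130436  0.24552726]schema error: expected keys x, y, z, spin
```

View pics/w1.png

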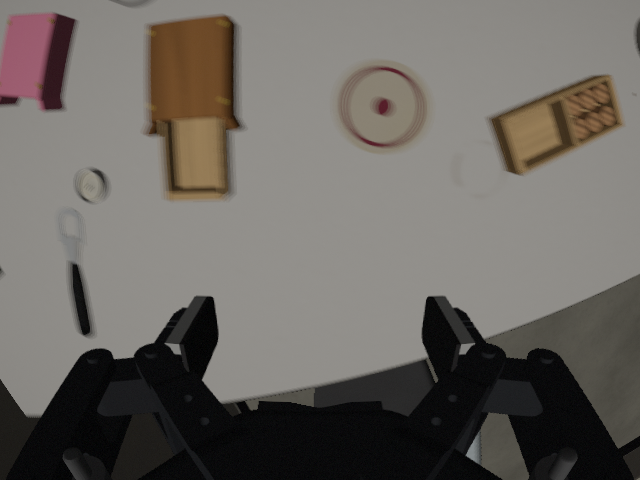

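The wrist picture shows the sleeve (190,75), tray (200,155), and the coasters, tealight and opener. The jog was refused because every row needs all four keys. I'll move to a spot in front of the tray and look from there.

```bash
python3 -m jog '[{"x":0.0,"y":-0.05,"z":0.003,"spin":0},{"x":0.0,"y":-0.1,"z":0.005,"spin":0},{"x":0.0,"y":-0.109,"z":0.005,"spin":0},{"x":0.0,"y":-0.109,"z":0.005,"spin":0},{"x":0.0,"y":-0.109,"z":0.005,"spin":0}]'
python3 - <<'E'
from h import *
import pickle
s=sense(); im,d=get_image("wrist"); pickle.dump(s,open("s1.pkl","wb")); save("w2f.png",im); print(s["tool_pos"])
save("w2.png",cv2.resize(im[0:240,220:420],None,fx=2.5,fy=2.5,interpolation=cv2.INTER_CUBIC))
E
```

```text
t: 2.52
tool_pos: [0.5618, 0.0802, 0.2405]
tcp_rot: [0.0, 0.99, -0.144, 0.0]
ft_force: [0.3, 0.5, -0.1]
finger_gap: 0.0855
gripper_force: 0.0
[0.56175773 0.08016506 0.24045144]
```

View pics/w2.png

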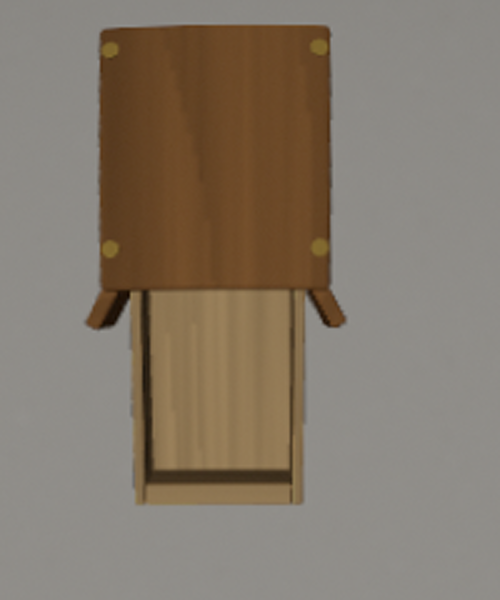

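Clear view: the roof corners are at crop (99,28), (329,26), (101,289), (329,290) and the tray's outer rim corners at (137,502), (302,503).

```bash
python3 - <<'E'
from h import *
import pickle
s=pickle.load(open("s1.pkl","rb")); f=lambda u,v,z:wristray(s,220+u/2.5,v/2.5,z)
a,b,c,d=[f(*q,.045) for q in [(99,28),(329,26),(101,289),(329,290)]]
e,g=[f(*q,.036) for q in [(137,502),(302,503)]]
n=np.linalg.norm
print("widths",n(a-b),n(c-d),n(e-g),"len",n((a+b-c-d)/2))
for p,q in [(a,c),(b,d),]: v=p-q; print(np.arctan2(v[1],v[0]))
print(np.arctan2((a-b)[1],(a-b)[0])-np.pi/2,np.arctan2((e-g)[1],(e-g)[0])-np.pi/2)
v=(a+b-e-g)/2; yaw=np.arctan2(v[1],v[0]); print("yaw back-mid to tray end",yaw)
bm=(a+b)/2;fm=(c+d)/2;tm=(e+g)/2;print(bm,fm,tm)
u=np.array([np.cos(yaw),np.sin(yaw),0])
print("origin",bm-.051*u,fm+.045*u,"stick",n((fm-tm)[:2]))
E
```

```text
widths 0.07944144770708474 0.0787482988471075 0.06077654765917384 len 0.09492775836243628
-0.28266871826103723
-0.29003594573940955
-0.2959770823408714 -0.29813354533707437
yaw back-mid to tray end -0.2826463382763247
[0.73245305 0.0422894  0.045     ] [0.64139095 0.06910307 0.045     ] [0.56641407 0.09051072 0.036     ]
origin [0.68347669 0.0565132  0.045     ] [0.68460538 0.05655266 0.045     ] stick 0.07797319440307116
```

```bash
python3 - <<'E'
import cell
print([n for n in dir(cell) if n[0]!='_'], getattr(cell,'tip_extent',None))
from h import *
shift(.5948,.0815,.024,-.287)
E
```

```text
['PlanningError', 'camera_params', 'close_job', 'find_in', 'get_image', 'sense', 'tip_extent', 'trace'] 0.014
pos [0.5618 0.0801 0.2405] yaw -0.2897 shift [ 0.0312 -0.0108  0.2165] spin -0.0027 t 2.58
```

```bash
python3 -m jog '[{"x":0.03,"y":-0.011,"z":0.04,"spin":0},{"x":0.031,"y":-0.011,"z":0.09,"spin":0},{"x":0.031,"y":-0.011,"z":0.14,"spin":0},{"x":0.031,"y":-0.011,"z":0.18,"spin":0},{"x":0.031,"y":-0.011,"z":0.205,"spin":0},{"x":0.031,"y":-0.011,"z":0.22,"spin":0},{"x":0.031,"y":-0.011,"z":0.22,"spin":0}]'
python3 -m jog '[{"x":0,"y":0,"z":0,"spin":0},{"x":0,"y":0,"z":0,"spin":0},{"x":0,"y":0,"z":0,"spin":0},{"x":0,"y":0,"z":0,"spin":0},{"x":0,"y":0,"z":0,"spin":0}]' 20
```

```text
t: 3.45
tool_pos: [0.5946, 0.0824, 0.02]
tcp_rot: [0.0, 0.99, -0.144, -0.0]
ft_force: [0.0, 0.6, 0.5]
finger_gap: 0.0857
gripper_force: 0.0
t: 4.08
tool_pos: [0.5955, 0.0829, 0.0219]
tcp_rot: [-0.0, 0.99, -0.144, 0.001]
ft_force: [-1.2, -0.0, 7.6]
finger_gap: 0.0611
gripper_force: 66.8
```

```bash
python3 -m jog '[{"x":-0.01,"y":0,"z":-0.001,"spin":0},{"x":-0.03,"y":0,"z":-0.001,"spin":0},{"x":-0.055,"y":0,"z":-0.001,"spin":0},{"x":-0.08,"y":0,"z":-0.001,"spin":0},{"x":-0.105,"y":0,"z":-0.001,"spin":0},{"x":-0.13,"y":0,"z":-0.001,"spin":0},{"x":-0.15,"y":0,"z":-0.001,"spin":0},{"x":-0.16,"y":0,"z":-0.001,"spin":0},{"x":-0.16,"y":0,"z":-0.001,"spin":0},{"x":-0.16,"y":0,"z":-0.001,"spin":0}]'
python3 -m jog '[{"x":0,"y":0,"z":0,"spin":0},{"x":0,"y":0,"z":0,"spin":0},{"x":0,"y":0,"z":-0.02,"spin":0},{"x":0,"y":0,"z":-0.06,"spin":0},{"x":0,"y":0,"z":-0.11,"spin":0},{"x":0,"y":0,"z":-0.14,"spin":0},{"x":0,"y":0,"z":-0.14,"spin":0},{"x":0,"y":0,"z":-0.14,"spin":0}]' 100
python3 - <<'E'
from h import *
import pickle
s=sense(); im,d=get_image("wrist"); pickle.dump(s,open("s2.pkl","wb")); save("w3f.png",im); print(s["tool_pos"])
save("w3.png",cv2.resize(im[0:300,180:460],None,fx=2,fy=2,interpolation=cv2.INTER_CUBIC))
E
```

```text
t: 5.32
tool_pos: [0.44, 0.129, 0.0218]
tcp_rot: [-0.0, 0.99, -0.143, -0.001]
ft_force: [-7.7, 2.9, 13.9]
finger_gap: 0.0609
gripper_force: 67.7
t: 6.32
tool_pos: [0.4409, 0.1284, 0.1604]
tcp_rot: [0.0, 0.99, -0.144, -0.001]
ft_force: [0.1, 0.5, 0.1]
finger_gap: 0.0854
gripper_force: 0.0
[0.44090566 0.1283954  0.16039352]
```

View pics/w3.png

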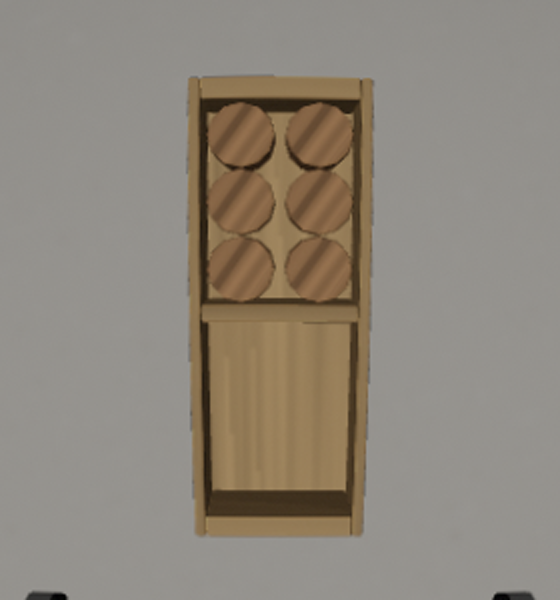

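The tray is out, cork half away from the robot. Its rim corners are at crop (189,77), (373,78), (197,535), (364,535).

```bash
python3 - <<'E'
from h import *
import pickle
s=pickle.load(open("s2.pkl","rb"))
P=[wristray(s,180+u/2,v/2,.036) for u,v in [(189,77),(373,78),(197,535),(364,535)]]
v=(P[0]+P[1]-P[2]-P[3])/2; print(np.linalg.norm(v),np.linalg.norm(P[0]-P[1]),np.linalg.norm(P[2]-P[3]),"yaw",np.arctan2(v[1],v[0]))
c=sum(P)/4; print(c); shift(c[0],c[1],.02)
E
```

```text
0.16316394894787783 0.061557879098024834 0.06190840250029919 yaw -0.28974363994027147
[0.48918755 0.11378539 0.036     ]
pos [0.4409 0.1284 0.1602] yaw -0.2884 shift [0.0508 0.0002 0.1401] spin None t 6.38
```

```bash
python3 -m jog '[{"x":0.03,"y":0,"z":0.03,"spin":0},{"x":0.052,"y":0,"z":0.07,"spin":0},{"x":0.052,"y":0,"z":0.11,"spin":0},{"x":0.052,"y":0,"z":0.14,"spin":0},{"x":0.052,"y":0,"z":0.14,"spin":0},{"x":0.052,"y":0,"z":0.14,"spin":0}]'
python3 -m jog '[{"x":0,"y":0,"z":0,"spin":0},{"x":0,"y":0,"z":0,"spin":0},{"x":0,"y":0,"z":0,"spin":0},{"x":0,"y":0,"z":0,"spin":0},{"x":0,"y":0,"z":-0.01,"spin":0},{"x":0,"y":0,"z":-0.025,"spin":0},{"x":0,"y":0,"z":-0.025,"spin":0}]' 20
python3 -m jog '[{"x":0,"y":0,"z":0,"spin":-0.1},{"x":0,"y":0,"z":0,"spin":-0.26},{"x":0,"y":0,"z":0,"spin":-0.43},{"x":0,"y":0,"z":0,"spin":-0.6},{"x":0,"y":0,"z":0,"spin":-0.77},{"x":0,"y":0,"z":0,"spin":-0.94},{"x":0,"y":0,"z":0,"spin":-1.11},{"x":0,"y":0,"z":0,"spin":-1.28},{"x":0,"y":0,"z":0,"spin":-1.45},{"x":0,"y":0,"z":0,"spin":-1.57}]'
```

```text
t: 7.12
tool_pos: [0.4914, 0.1137, 0.0218]
tcp_rot: [-0.0, 0.99, -0.144, 0.0]
ft_force: [0.1, -0.6, -0.2]
finger_gap: 0.0854
gripper_force: 0.0
t: 8.0
tool_pos: [0.4917, 0.1137, 0.0476]
tcp_rot: [-0.0, 0.99, -0.144, 0.001]
ft_force: [0.7, -0.9, -1.6]
finger_gap: 0.0607
gripper_force: 65.6
t: 9.25
tool_pos: [0.4909, 0.1137, 0.046]
tcp_rot: [-0.0, 0.8, 0.6, -0.0]
ft_force: [-0.1, -1.0, -1.9]
finger_gap: 0.0611
gripper_force: 65.6
```

```bash
python3 -m jog '[{"x":0,"y":0,"z":0,"spin":-0.17},{"x":0,"y":0,"z":0,"spin":-0.34},{"x":0,"y":0,"z":0,"spin":-0.51},{"x":0,"y":0,"z":0,"spin":-0.68},{"x":0,"y":0,"z":0,"spin":-0.85},{"x":0,"y":0,"z":0,"spin":-1.02},{"x":0,"y":0,"z":0,"spin":-1.19},{"x":0,"y":0,"z":0,"spin":-1.36},{"x":0,"y":0,"z":0,"spin":-1.5},{"x":0,"y":0,"z":0,"spin":-1.57}]'
python3 -m jog '[{"x":0,"y":0,"z":0,"spin":0},{"x":0,"y":0,"z":0,"spin":0}]'
python3 - <<'E'
from h import *
shift(.684,.055,.022,np.pi-.287)
im,w=cloud("top"); save("t2.png",cv2.resize(im[140:320,200:340],None,fx=3,fy=3,interpolation=cv2.INTER_CUBIC))
E
```

```text
t: 10.5
tool_pos: [0.4909, 0.1137, 0.046]
tcp_rot: [-0.0, 0.143, 0.99, -0.0]
ft_force: [0.3, 0.0, -2.8]
finger_gap: 0.0609
gripper_force: 65.6
t: 10.75
tool_pos: [0.4911, 0.1137, 0.0462]
tcp_rot: [-0.0, 0.145, 0.989, -0.0]
ft_force: [0.7, -0.2, -2.7]
finger_gap: 0.061
gripper_force: 65.6
pos [0.4911 0.1137 0.0462] yaw 2.8504 shift [-0.2017 -0.0009  0.0241] spin -0.0042 t 10.75
```

View pics/t2.png

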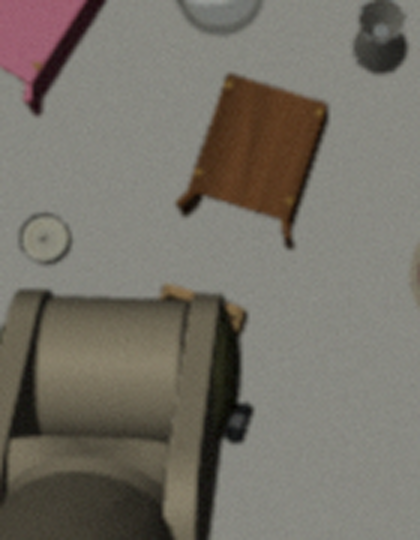

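The turn worked: the picture shows the sleeve and bystanders undisturbed, and the tray's end showing in front of the mouth at crop (200,300). Lower it and insert part-way.

```bash
python3 -m jog '[{"x":0,"y":-0.001,"z":0.012,"spin":-0.003},{"x":0,"y":-0.001,"z":0.023,"spin":-0.003},{"x":-0.02,"y":-0.001,"z":0.023,"spin":-0.003},{"x":-0.04,"y":-0.001,"z":0.023,"spin":-0.003},{"x":-0.055,"y":-0.001,"z":0.023,"spin":-0.003},{"x":-0.065,"y":-0.001,"z":0.023,"spin":-0.003},{"x":-0.075,"y":-0.001,"z":0.023,"spin":-0.003},{"x":-0.08,"y":-0.001,"z":0.023,"spin":-0.003}]'
python3 -m jog '[{"x":-0.01,"y":0,"z":0,"spin":0},{"x":-0.02,"y":0,"z":0,"spin":0},{"x":-0.03,"y":0,"z":0,"spin":0},{"x":-0.034,"y":0,"z":0,"spin":0},{"x":-0.034,"y":0,"z":0,"spin":0}]'
python3 - <<'E'
from h import *
shift(.684,.055,.022,np.pi-.287)
E
```

```text
t: 11.8
tool_pos: [0.5678, 0.0898, 0.0231]
tcp_rot: [-0.0, 0.143, 0.99, -0.0]
ft_force: [0.2, 0.2, -1.1]
finger_gap: 0.0607
gripper_force: 66.6
t: 12.42
tool_pos: [0.6002, 0.0802, 0.0232]
tcp_rot: [-0.0, 0.143, 0.99, -0.0]
ft_force: [-0.5, -0.5, -1.5]
finger_gap: 0.0608
gripper_force: 66.6
pos [0.6002 0.0802 0.0232] yaw 2.8547 shift [-0.0875 -0.0004  0.0012] spin 0.0001 t 12.43
```

```bash
python3 -m jog '[{"x":0,"y":0,"z":0.001,"spin":0},{"x":0,"y":0,"z":0.001,"spin":0},{"x":0,"y":0,"z":0.001,"spin":0},{"x":0,"y":0,"z":0.001,"spin":0},{"x":0.02,"y":0,"z":0.001,"spin":0},{"x":0.04,"y":0,"z":0.001,"spin":0},{"x":0.052,"y":0,"z":0.001,"spin":0},{"x":0.052,"y":0,"z":0.001,"spin":0}]' 100
python3 -m jog '[{"x":0,"y":0,"z":0,"spin":0},{"x":0,"y":0,"z":0,"spin":0},{"x":0,"y":0,"z":0,"spin":0},{"x":0,"y":0,"z":0,"spin":0},{"x":-0.01,"y":0,"z":0,"spin":0},{"x":-0.02,"y":0,"z":0,"spin":0},{"x":-0.03,"y":0,"z":0,"spin":0},{"x":-0.04,"y":0,"z":0,"spin":0},{"x":-0.04,"y":0,"z":0,"spin":0}]' 20
python3 - <<'E'
from h import *
shift(.684,.055,.022,np.pi-.287)
E
```

```text
t: 13.42
tool_pos: [0.5501, 0.0952, 0.0225]
tcp_rot: [-0.0, 0.143, 0.99, 0.0]
ft_force: [0.7, 0.1, 0.1]
finger_gap: 0.0854
gripper_force: 0.0
t: 14.55
tool_pos: [0.5891, 0.0837, 0.0227]
tcp_rot: [0.0, 0.143, 0.99, 0.0]
ft_force: [-0.5, 0.2, 7.0]
finger_gap: 0.0612
gripper_force: 66.3
pos [0.5891 0.0837 0.0227] yaw 2.8549 shift [-0.0991 -0.0006  0.0007] spin 0.0003 t 14.55
```

```bash
python3 -m jog '[{"x":-0.002,"y":0,"z":0,"spin":0},{"x":-0.004,"y":0,"z":0,"spin":0},{"x":-0.006,"y":0,"z":0,"spin":0},{"x":-0.007,"y":0,"z":0,"spin":0},{"x":-0.007,"y":0,"z":0,"spin":0}]'
python3 -m jog '[{"x":-0.001,"y":0,"z":0,"spin":0},{"x":-0.002,"y":0,"z":0,"spin":0},{"x":-0.002,"y":0,"z":0,"spin":0}]'
python3 -m jog '[{"x":-0.001,"y":0,"z":0,"spin":0},{"x":-0.002,"y":0,"z":0,"spin":0},{"x":-0.002,"y":0,"z":0,"spin":0}]'
```

```text
t: 15.18
tool_pos: [0.5943, 0.0822, 0.0227]
tcp_rot: [-0.001, 0.143, 0.99, 0.0]
ft_force: [-7.2, 2.0, 10.7]
finger_gap: 0.0609
gripper_force: 66.8
t: 15.55
tool_pos: [0.5962, 0.0816, 0.0227]
tcp_rot: [-0.001, 0.143, 0.99, 0.0]
ft_force: [-5.8, 2.2, 11.2]
finger_gap: 0.0613
gripper_force: 66.7
t: 15.92
tool_pos: [0.5982, 0.081, 0.0227]
tcp_rot: [-0.001, 0.143, 0.99, 0.0]
ft_force: [-6.5, 1.6, 10.2]
finger_gap: 0.061
gripper_force: 66.7
```

```bash
python3 -m jog '[{"x":-0.001,"y":0,"z":0,"spin":0},{"x":-0.002,"y":0,"z":0,"spin":0},{"x":-0.002,"y":0,"z":0,"spin":0}]'
python3 -m jog '[{"x":-0.001,"y":0,"z":0,"spin":0},{"x":-0.002,"y":0,"z":0,"spin":0},{"x":-0.002,"y":0,"z":0,"spin":0}]'
```

```text
t: 16.3
tool_pos: [0.5984, 0.081, 0.0227]
tcp_rot: [-0.003, 0.143, 0.99, 0.0]
ft_force: [-14.3, 3.6, 16.9]
finger_gap: 0.0605
gripper_force: 67.4
t: 16.68
tool_pos: [0.5984, 0.081, 0.0227]
tcp_rot: [-0.006, 0.143, 0.99, 0.0]
ft_force: [-23.3, 6.0, 22.0]
finger_gap: 0.0609
gripper_force: 68.1
```

Firm contact, at the expected home position. Relieve the push, release and lift.

```bash
python3 -m jog '[{"x":0.003,"y":0,"z":0,"spin":0},{"x":0.003,"y":0,"z":0,"spin":0}]'
python3 -m jog '[{"x":0,"y":0,"z":0,"spin":0},{"x":0,"y":0,"z":0,"spin":0},{"x":0,"y":0,"z":0,"spin":0},{"x":0,"y":0,"z":-0.02,"spin":0},{"x":0,"y":0,"z":-0.07,"spin":0},{"x":0.02,"y":0,"z":-0.12,"spin":0},{"x":0.08,"y":0,"z":-0.16,"spin":0},{"x":0.14,"y":0,"z":-0.2,"spin":0},{"x":0.2,"y":0,"z":-0.2,"spin":0},{"x":0.2,"y":0,"z":-0.2,"spin":0}]' 100
python3 -m jog '[{"x":0.02,"y":0.04,"z":0,"spin":0},{"x":0.04,"y":0.1,"z":0,"spin":0},{"x":0.04,"y":0.15,"z":0,"spin":0},{"x":0.04,"y":0.15,"z":0,"spin":0}]'
python3 - <<'E'
from h import *
im,w=cloud("top"); save("t3.png",cv2.resize(im[140:270,200:340],None,fx=4,fy=4,interpolation=cv2.INTER_CUBIC))
print(sense()["t"])
for t in ["tealight_mid","coasters_mid","opener_mid","jigger_mid","tumbler_mid"]:
    r=find_in("top",t)[:1]; print(t,[(q["location"],round(q["conf"],2)) for q in r])
E
```

```text
t: 16.92
tool_pos: [0.5983, 0.081, 0.0227]
tcp_rot: [-0.002, 0.143, 0.99, 0.0]
ft_force: [-10.6, 2.3, 12.7]
finger_gap: 0.0611
gripper_force: 67.0
t: 18.18
tool_pos: [0.4056, 0.1376, 0.2232]
tcp_rot: [0.0, 0.142, 0.99, 0.0]
ft_force: [0.4, -1.0, 0.4]
finger_gap: 0.0852
gripper_force: 0.0
t: 18.68
tool_pos: [0.4131, 0.2944, 0.2215]
tcp_rot: [-0.0, 0.141, 0.99, 0.0]
ft_force: [0.5, -0.3, 0.0]
finger_gap: 0.0854
gripper_force: 0.0
18.725
tealight_mid []
coasters_mid [([228.7, 360.5], 0.98)]
opener_mid [([265.3, 174.8], 0.56)]
jigger_mid [([150.8, 323.4], 0.58)]
tumbler_mid [([127.4, 272.3], 0.72)]
```

View pics/t3.png

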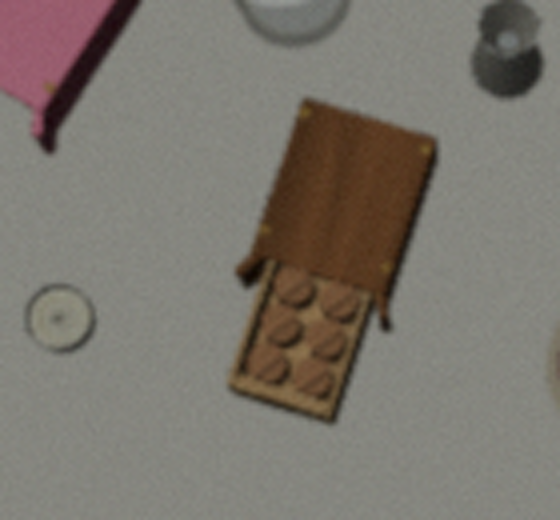

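The corks show at the mouth. The tray's outer corners, at crop (231,388) and (334,421), are about 5 mm further in than at the start (about 79 mm then, about 74 mm now), which is home. The bystanders have not moved.

```bash
python3 -c "
from cell import *
print(close_job())"
```

```text
the job is handed in; nothing more can be done
None
```

I drew the tray out, turned it end for end and slid it back until it met the sleeve's back wall; corks show at the mouth, the other things are where they were, and I handed the job in at about 19 s (no verdict came back).

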